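Clip the vial caddy onto the bench snap hook

TASK

Tether the blue vial caddy to the bench: push it so that the steel eye on its front presses the red sprung gate of the snap hook inwards and passes inside, and the gate snaps shut behind the eye's front bar. Then tug the caddy gently back, until the eye pulls firmly on the closed gate, to prove that it holds, and let go of it. Keep both vials standing in their wells, do not ram the hook, and leave everything else on the bench where it is.

Things in the scene. Friction and masses are not known exactly. Their poses are not given: they have to be found in the camera images.
- hook: Steel snap hook lying level on a grey block (54 to 104 mm in x, 54 mm high), bolted to the bench. Origin on the bench under the middle of the mouth; x points into the hook (the way the eye must travel), y from the gate's pivot to the nose, z up. Loop of 8 mm bar, 35 mm above the bench; space inside x = 3 to 48, y = -28 to 32 mm: a bar against the far side is at x = 45 mm.
- mouth (a point): Best place for the eye's bar to meet the gate: hook x = 0, y = 9, z = 35 mm; the eye enters cleanly at y = 3 to 14 mm. The gate's pivot boss is at y = -22 mm, its tip at y = 17 mm, the fixed nose begins at y = 19 mm and is the hook's nearest part (x = -6 mm). The eye's bar passes the gate's tip at about x = 25 to 35 mm, the gate then springs shut through the eye.
- gate (a joint): The hook's red gate, a 6 mm rod, 39 mm from pivot to tip, swinging inwards only: 0 = shut (along the mouth, against the nose), up to 1.0 rad open. A spring shuts it; opening it with the eye takes about 3 N at the start and 7 to 10 N just before the eye passes its tip, besides the caddy's friction on the bench.
- caddy: Loose blue open tray, 120 mm long (x), 110 wide (y), 40 high, walls and floor 4 mm, about 0.35 kg; slides on the bench, too wide to grasp across. Origin: centre of its underside; x points out of its front wall, which carries the eye. White block with two wells at the front (x = 22 to 56 mm, 22 mm high); behind it the tray is empty, so fingers can reach in and press the rear wall from inside.
- eye_bar (a point): Middle of the upright front bar of the steel eye, at caddy x = 114, y = 0, z = 35 mm. The eye is an upright closed loop of 5 mm rod in the caddy's x-z plane, standing 57 mm out of the front wall; its hole is 27 mm high (z = 21.5 to 48.5 mm) and about 46 mm long.
- vial_amber: Amber glass vial with black cap, 23 mm diameter, 48 mm high, standing loose in the caddy's left well (caddy y = +26 mm). Origin: centre of its underside, z along its axis.
- vial_clear: Clear vial with black cap, 23 mm diameter, 48 mm high, standing loose in the caddy's right well (caddy y = -26 mm). Origin: centre of its underside, z along its axis.
- well_a (a point): Floor of the well for the amber vial: caddy x = 39, y = 26, z = 4 mm; the well is 26 mm wide.
- well_b (a point): Floor of the well for the clear vial: caddy x = 39, y = -26, z = 4 mm; the well is 26 mm wide.
- wash_bottle: White wash bottle with red cap and bent spout, 64x109x183 mm, a bystander. Origin: centre of its underside.
- media_bottle: Round bottle with blue cap, 67 mm across, 138 mm high, a bystander. Origin: centre of its underside.
- beaker: Clear plastic beaker, 55 mm across, 70 mm high, a bystander. Origin: centre of its underside.
- bung: Orange rubber bung, 35 mm across, 28 mm high, a bystander. Origin: centre of its underside.
Mind the look-alikes: they are no part of the job. Several things look just like the hook: the one meant starts farthest to the robot's left.

How it is judged (in metres and radians):
On the way, in this order (a step that is already met when the one before it is completed fails the run):
1. the eye presses the gate open (gate beyond 0.35 rad, eye in contact with the hook) (value of joint gate above 0.35 rad and contact force between caddy and hook above 0.5 N), for 0.05 s.
2. the eye's front bar is inside the hook and the gate has snapped shut behind it (x of eye_bar in the frame of hook between 0.003 and 0.05 m and y of eye_bar in the frame of hook between -0.03 and 0.034 m and z of eye_bar in the frame of hook between 0.025 and 0.045 m and value of joint gate below 0.1 rad), for 0.2 s.
3. the caddy is tugged back: the front bar lies against the shut gate (or nose) and pulls on the hook with more than 3 N (all of step 2 and x of eye_bar in the frame of hook below 0.014 m and contact force between caddy and hook above 3 N), for 0.2 s.
At the end, for the whole second after the job is handed in: The eye's front bar is inside the snap hook's loop (3 to 50 mm inside the mouth line), the gate is shut (under 0.1 rad), the caddy stands flat and still on the bench, and both vials stand in their own wells (tilt under 0.25 rad, within 12 mm of the well's floor centre) (all of step 2 and angle between caddy's own z axis and vertical below 0.1 rad and height (world z) of caddy below 0.01 m and linear speed of caddy below 0.02 m/s and angle between each of vial_amber, vial_clear's own z axis and vertical below 0.25 rad and distance between vial_amber and well_a below 0.012 m and distance between vial_clear and well_b below 0.012 m); the robot touches nothing.
It fails at once if the hook is rammed: more than 35 N between caddy and hook (contact force between caddy and hook above 35 N).
It fails at once if a vial tips over (by more than 0.6 rad) (angle between any of vial_amber, vial_clear's own z axis and vertical above 0.6 rad).
It fails at once if a bystander is moved by more than 20 mm (distance of any of wash_bottle, media_bottle, beaker, bung from where it was at the start of the episode above 0.02 m).
It also fails if it takes over 72 s, if anything falls off the work surface, if the arm or the gripper's body presses on something with over 40 N, if the wrist force passes 120 N, or if a joint passes its speed limit or range.

ROBOT

A 6-joint arm with a two-finger parallel gripper is mounted at the origin on the work surface; the furniture and walls round the work are solid. World frame = base frame: x ahead of the robot, y to its left, z up, the work surface at z = 0. Lengths are in mm, angles in rad, forces in N, time in s.
With the tool pointing down it reaches from about 350 to 775 mm from the base axis. Payload 7.3 kg.
Tool frame: the origin (TCP) lies midway between the tips of the shut fingers; the grasp point (between the pads) lies 19 mm behind it; x points along the fingers, y is the direction in which the jaws open and shut, and the axes are right-handed (so a half turn about x gives the same grasp; the last joint's range is limited). The gripper opens to 92 mm and grips with 3 to 60 N. Pads are 19 mm wide; open, the fingers measure 130 mm over their backs; the gripper's body (75 mm by 190 mm) begins 47 mm behind the grasp point.
Start: joints at [-1.405, 0.342, 1.524, -0, 1.275, -0.146], TCP at [161.078, -499.699, 226.741] pointing down, gripper open.
Joint ranges: [-2.53, 2.53], [-0.77, 2.02], [0.04, 2.7], [-1, 4.14], [0.28, 2.66], [-3.11, 3.11]. Speed limits (rad/s): [2.57, 2.57, 3.14, 3.14, 3.14, 3.14].

INTERFACE

Orientations are given as [roll, pitch, yaw] about the fixed x, y, z axes, in that order (R = Rz(yaw) Ry(pitch) Rx(roll)).
In Python, from plant import bot gives the robot as it stands. The module is installed in compiled form; this text tells all that it offers.
- The arm moves only by the shell command python3 -m handwheel 'ROWS' [OPENING]. ROWS is JSON, a list that holds one entry, the list of rows, each a list of 4 numbers: the shift along the tool's x, y, z in cm, then the turn about the tool's x in rad. A call has 1 to 8 rows; each row shifts and turns the commanded pose from where the row before left it, along the tool's axes as they then stand; what a row does not reach is not made up. A row lasts 1/12 s, in which the tool goes at most 41.7 mm and 7.16 degrees, less where a joint would pass 70% of its speed; a pose out of reach is approached as far as the arm can. A call is refused whole if a number of a shift passes 4.17 or a number of a turn 0.125, either way. A call with a gripper value outside its range is refused whole. OPENING is the opening, from 0 (shut) to 1 (fully open), set as the call begins (- or left out, the last holds). The fingers move at their own pace and stop on an object; the grip force is fixed at half the most. Time passes only in rows, so rows that do not move let the fingers close. It gives the time, the measured TCP pose, the force and the opening at its end, in the units of the state.
- bot.get_obs(): the state, without advancing time (a new reading comes with each control period).
- bot.capture(name): name is "scene" or "top" or "wrist"; returns (picture, depth): 384x512x3 uint8, red, green, blue; 384x512 float32, mm along the optical axis (not along the pixel's ray), 0 where there is no reading.
- bot.camera_model(name): a dict with "fx", "fy", "cx", "cy" (pixels), "position" and "rotation" of the camera in the world. Camera axes: x right, y down, z forward; pixel columns grow to the right and rows downward; lengths in mm; the calibration is good to about 2 mm. A picture is of the moment at which its call begins: read the wrist's pose just before it. camera_model takes no time and is no camera call; for the wrist camera it gives the pose at the moment of the call.
- bot.close_job(): hands the job in, once; it reports no verdict.
Trained networks look in the newest picture that a camera, given by its name, has taken for a name from the list of things; names that differ only in an ending like _2 or _b are one class to them, and where a whole thing is asked for, a point or a joint stands for the part that bears it (a point fixed in the world has none). Each returns a list of dicts, best first, with "conf" (0 to 1); they miss things now and then, are a little off and sometimes report something else, mostly with a low value. They report only what shows in the picture. A call takes as long as a camera call. They do not tell look-alikes from the thing itself.
- bot.find_in(camera, label): "bbox" ([left, top, width, height] in pixels, round what is visible of it).
- bot.spot_point(camera, label): "point" ([column, row] in pixels: a listed point, or the origin of a listed thing).
The state is a dict: "time": time; "joint_positions": joint angles; "dq": joint speeds; "tau": joint torques, N m; "tool_pos": TCP position; "tcp_rot": TCP orientation; "contact_force": force on the tool from outside, world axes, zero at the start; "moment": the same for the moment, N m; "grip_width": finger opening in mm.
Only numpy, scipy, OpenCV 4.12 (cv2) and the standard library are available. Lean on these libraries where they do the work, as an engineer would, in place of code of your own. Each camera call takes 0.05 s, during which the arm holds its last target.

## Working session

There is one attempt and no reset: what is moved stays moved. The work goes in short steps, Python scripts to look and compute and a shell command to move; the robot and the scene stay as the last step left them, time stands still between calls to the robot, and variables do not carry over. Pictures are saved under pics/ and viewed, and the job is handed in when it is done.

```bash
mkdir -p pics; cat > h.py <<'E'
import numpy as np, cv2
from plant import bot
def cap(n,f):
    m=bot.camera_model(n); p,d=bot.capture(n); cv2.imwrite('pics/'+f,cv2.cvtColor(p,cv2.COLOR_RGB2BGR)); return p,d,m
def R(m): return np.array(m['rotation']).reshape(3,3)
def w(m,d,u,v,z=None):
    r=R(m)@np.array([(u-m['cx'])/m['fx'],(v-m['cy'])/m['fy'],1.]); o=np.array(m['position'])
    return o+r*(d if z is None else (z-o[2])/r[2])
def pix(m,P):
    c=R(m).T@(np.array(P,float)-np.array(m['position'])); return m['fx']*c[0]/c[2]+m['cx'],m['fy']*c[1]/c[2]+m['cy']
E
python3 - <<'E'
from h import *
np.set_printoptions(precision=1,suppress=True)
for n in('scene','top'):
    p,d,m=cap(n,n+'0.png'); print(n,m['position'],R(m))
    for l in('hook','mouth','gate','caddy','eye_bar','vial_amber','vial_clear','well_a','well_b','wash_bottle','media_bottle','beaker','bung'):
        for r in bot.spot_point(n,l)[:4]:
            u,v=r['point']; ui,vi=int(np.clip(u,0,511)),int(np.clip(v,0,383))
            z={'mouth':35,'eye_bar':35,'gate':35,'well_a':4,'well_b':4}.get(l,0)
            print(l,round(r['conf'],2),np.array(r['point']),w(m,d[vi,ui],u,v),w(m,0,u,v,z))
print(bot.get_obs())
E
```

```text
Traceback (most recent call last):
  File "h.py", line 5, in R
    def R(m): return np.array(m['rotation']).reshape(3,3)
                     ~~~~~~~~~~~~~~~~~~~~~~~~~~~~~~~^^^^^
ValueError: cannot reshape array of size 3 into shape (3,3)
```

```bash
sed -i "s/^def R(m).*/from scipy.spatial.transform import Rotation as Ro\ndef R(m): return Ro.from_euler('xyz',m['rotation']).as_matrix()/" h.py
python3 - <<'E'
from h import *
np.set_printoptions(precision=1,suppress=True)
for n in('scene','top'):
    p,d,m=cap(n,n+'0.png'); print(n,m['position'],R(m))
    for l in('hook','mouth','gate','caddy','eye_bar','vial_amber','vial_clear','well_a','well_b','wash_bottle','media_bottle','beaker','bung'):
        for r in bot.spot_point(n,l)[:4]:
            u,v=r['point']; ui,vi=int(np.clip(u,0,511)),int(np.clip(v,0,383))
            z={'mouth':35,'eye_bar':35,'gate':35,'well_a':4,'well_b':4}.get(l,0)
            print(l,round(r['conf'],2),np.array(r['point']),w(m,d[vi,ui],u,v),w(m,0,u,v,z))
print(bot.get_obs())
E
```

```text
scene [ -36.7 1021.5  926. ] [[-0.9 -0.3  0.3]
 [-0.4  0.6 -0.7]
 [-0.  -0.8 -0.6]]
hook 0.97 [231.7 227.4] [441.5 191.5   2.7] [442.9 189.    0. ]
hook 0.92 [296.8 138.6] [ 417.  -213.9   52.8] [ 444.5 -288.6    0. ]
mouth 0.93 [239.6 221.5] [435.6 156.3  -3.1] [416.3 191.8  35. ]
mouth 0.79 [303.4 127.2] [ 432.5 -314.7   33.9] [ 431.9 -313.    35. ]Traceback (most recent call last):
  File "<stdin>", line 6, in <module>
ValueError: it knows: beaker, bung, caddy, eye_bar, hook, media_bottle, mouth, vial_amber, vial_clear, wash_bottle, well
```

View pics/scene0.png

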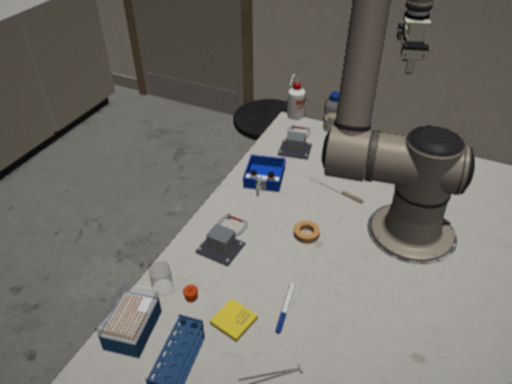

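```bash

python3 - <<'E'
from h import *
np.set_printoptions(precision=1,suppress=True)
for n in('scene','top'):
    p,d,m=cap(n,n+'1.png'); print(n,m['position'],m['fx'],R(m))
    for l in('hook','mouth','caddy','eye_bar','vial_amber','vial_clear','well'):
        for r in bot.spot_point(n,l)[:4]:
            u,v=r['point']; ui,vi=int(np.clip(u,0,511)),int(np.clip(v,0,383))
            z={'mouth':35,'eye_bar':35,'well':4,'vial_amber':4,'vial_clear':4}.get(l,0)
            print(l,round(r['conf'],2),np.array(r['point']),w(m,d[vi,ui],u,v),w(m,0,u,v,z))
    im=cv2.imread('pics/'+n+'1.png')
print(bot.get_obs())
E
```

```text
scene [ -36.7 1021.5  926. ] 488.33791693950405 [[-0.9 -0.3  0.3]
 [-0.4  0.6 -0.7]
 [-0.  -0.8 -0.6]]
hook 0.87 [298.8 136.2] [ 414.2 -223.5   57.1] [ 443.8 -305.3    0. ]
hook 0.67 [257.1 192.9] [423.8  68.2  37.3] [443.1  28.2   0. ]
hook 0.62 [233.6 228.7] [438.7 186.3  -5.5] [435.9 191.3   0. ]
hook 0.45 [266.8 184.9] [422.6   4.7  20.1] [432.8 -17.9   0. ]
mouth 0.84 [304.7 125.7] [ 449.6 -376.1    0.3] [ 431.4 -323.8   35. ]
caddy 0.81 [263.9 176.3] [443.5 -20.   27.8] [458.4 -52.3   0. ]
eye_bar 0.8 [255.9 191.5] [450.1  22.   -1.8] [430.8  61.6  35. ]
vial_amber 0.71 [330.7 127.7] [ 350.6 -360.7   27.3] [ 360.6 -396.6    4. ]
vial_amber 0.55 [269.1 184.7] [414.4   6.6  25.2] [425.  -17.2   4. ]
vial_clear 0.7 [263.5 175.6] [447.7 -26.3  24.7] [458.8 -50.3   4. ]
vial_clear 0.6 [251.  181.9] [466.8  19.9  27.4] [480.   -6.3   4. ]
well 0.75 [255.3 183.7] [454.6  16.3  22.2] [464.5  -4.    4. ]
well 0.69 [267.6 185.3] [420.4   3.9  18.8] [427.8 -12.7   4. ]
top [ 276.4   32.7 1599.6] 418.2838145297358 [[ 0.  -1.   0.1]
 [-1.  -0.   0. ]
 [-0.  -0.1 -1. ]]
hook 0.87 [342.8 192.
[... 386 characters left out ...]
.24 [264.3 193.3] [425.4  -3.1  20.5] [427.3  -3.6   0. ]
vial_amber 0.49 [266.4 195.5] [414.3 -10.4  52.1] [418.6 -11.7   4. ]
vial_clear 0.35 [260.8 181.2] [470.9  11.1  23.3] [473.3  10.9   4. ]
well 0.95 [264.4 195.6] [415.1  -3.3  37.8] [418.1  -4.    4. ]
well 0.41 [260.6 182.2] [467.   11.8  24.4] [469.4  11.6   4. ]
{'time': 1.0, 'joint_positions': array([-1.4,  0.3,  1.5, -0. ,  1.3, -0.1]), 'dq': array([-0.,  0.,  0.,  0.,  0.,  0.]), 'tau': array([  0. , -43.1, -24.4,   0.1,   0. ,  -0. ]), 'tool_pos': array([ 161.1, -499.7,  226.7]), 'tcp_rot': array([ 1.3,  1.6, -1.5]), 'contact_force': array([ 0.2, -0.4,  0.2]), 'moment': array([-0.,  0.,  0.]), 'grip_width': 91.64822305266965}
```

View pics/top1.png

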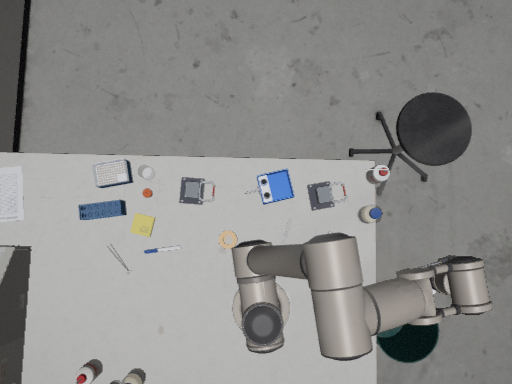

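```bash
cat > s.py <<'E'
from h import *
np.set_printoptions(precision=3,suppress=True)
o=bot.get_obs(); T=Ro.from_euler('xyz',o['tcp_rot']).as_matrix()
print('t',o['time'],'pos',o['tool_pos'],'F',o['contact_force'],'w',o['grip_width'],'q',o['joint_positions'])
print('T cols',T)
m=bot.camera_model('wrist'); print(m['position'],m['fx'],R(m))
E
python3 s.py
python3 - <<'E'
from h import *
for n,c,k in(('top1',(160,280,165,225),6),('scene1',(190,310,110,270),4)):
    i=cv2.imread('pics/%s.png'%n)[c[2]:c[3],c[0]:c[1]]; cv2.imwrite('pics/%s_z.png'%n,cv2.resize(i,None,fx=k if n=='top1' else 3.5,fy=k if n=='top1' else 3.5,interpolation=cv2.INTER_CUBIC))
E
```

```text
t 1.0 pos [ 161.076 -499.708  226.745] F [ 0.243 -0.359  0.227] w 91.64822305266965 q [-1.405  0.342  1.524 -0.     1.275 -0.146]
T cols [[ 0.     0.307 -0.952]
 [-0.    -0.952 -0.307]
 [-1.     0.     0.   ]]
[ 231.269 -476.583  385.156] 273.6964920474331 [[ 0.307 -0.916 -0.259]
 [-0.952 -0.296 -0.083]
 [-0.001  0.272 -0.962]]
```

View pics/top1_z.png

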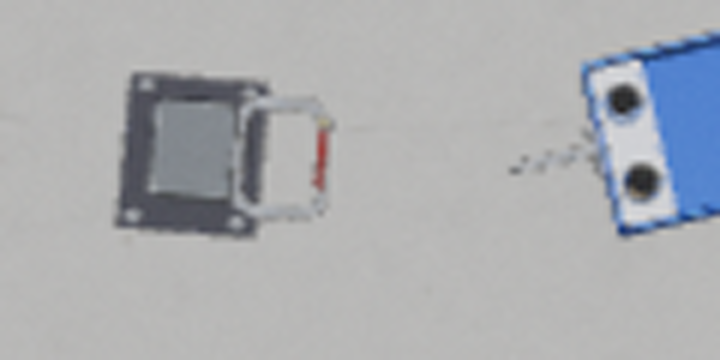

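```bash
python3 -m handwheel '[[[-2,0,0,0],[-4,0,0,0],[-4,0,0,0],[-2.3,0,0,0],[0,-1.5,-1.35,0],[0,-3,-2.7,0],[0,-3,-2.7,0],[0,-3,-2.7,0]]]' 0.4 && python3 -m handwheel '[[[0,-3,-2.7,0],[0,-3,-2.7,0],[0,-3,-2.7,0],[0,-3,-2.7,0],[0,-3,-2.7,0],[0,-3,-2.7,0],[0,-3,-2.7,0],[0,-3,-2.7,0]]]' && python3 -m handwheel '[[[0,-3,-2.7,0],[0,-3,-2.7,0],[0,-1.5,-1.3,0],[0,0,0,0],[0,0,0,0]]]'; python3 s.py; python3 - <<'E'
from h import *
np.set_printoptions(precision=1,suppress=True)
n='wrist'
p,d,m=cap(n,'wr1.png')
for l in('hook','mouth','caddy','eye_bar','vial_amber','vial_clear','well'):
        for r in bot.spot_point(n,l)[:4]:
            u,v=r['point']; ui,vi=int(np.clip(u,0,511)),int(np.clip(v,0,383))
            z={'mouth':35,'eye_bar':35,'well':4,'vial_amber':4,'vial_clear':4}.get(l,0)
            print(l,round(r['conf'],2),np.array(r['point']),w(m,d[vi,ui],u,v),w(m,0,u,v,z))
E
```

```text
time: 1.67
tool_pos: [219.0, -369.3, 349.5]
tcp_rot: [-2.366, 1.571, 1.086]
contact_force: [1.2, 0.3, 0.7]
grip_width: 42.9
time: 2.33
tool_pos: [351.0, -74.1, 350.1]
tcp_rot: [2.324, 1.569, -0.506]
contact_force: [1.9, -0.9, 0.1]
grip_width: 36.6
time: 2.75
tool_pos: [391.5, 16.7, 349.6]
tcp_rot: [0.313, 1.57, -2.514]
contact_force: [0.3, -1.3, -0.4]
grip_width: 36.4
t 2.75 pos [391.526  16.69  349.57 ] F [ 0.315 -1.254 -0.406] w 36.36843592796262 q [-0.153  0.014  1.596 -0.     1.532  1.103]
T cols [[-0.     0.31  -0.951]
 [-0.    -0.951 -0.31 ]
 [-1.     0.     0.001]]
[461.732  40.059 507.939] 273.6964920474331 [[ 0.31  -0.915 -0.259]
 [-0.951 -0.299 -0.084]
 [-0.001  0.273 -0.962]]
hook 0.91 [422.4 179.6] [ 447.7 -302.1    0.1] [ 447.7 -302.2   -0. ]
hook 0.7 [173.9 106.3] [430.9 179.3  -1.2] [430.9 178.9   0. ]
hook 0.43 [442.  234.5] [ 365.9 -359.9   39. ] [ 357.9 -393.1    0. ]
mouth 0.87 [162.4 106.4] [427.2 186.7  37.3] [427.  187.4  35. ]
mouth 0.8 [432.7 190.8] [ 436.1 -303.8   37.8] [ 435.9 -305.8   35. ]
mouth 0.68 [169.7 105.5] [430.1 185.5   2.9] [432.1 176.2  35. ]
caddy 0.78 [293.5 130.9] [456.7 -36.6   5.2] [456.7 -37.4   0. ]
eye_bar 0.76 [232.5 128.4] [426.6  69.1   0.8] [429.   67.1  35. ]
vial_amber 0.58 [270.7 146.8] [419.9  -4.1  35.1] [417.1  -7.    4. ]
vial_amber 0.23 [232.7 129.6] [428.2  65.5  48.3] [425.   67.9   4. ]
vial_clear 0.65 [274.9 114.9] [471.5   7.7  52.6] [472.5   4.2   4. ]
well 0.93 [276.5 117. ] [469.2   4.1  52. ] [470.    0.3   4. ]
well 0.73 [276.  146.5] [424.7 -10.6  53.1] [420.6 -16.1   4. ]
```

View pics/wr1.png

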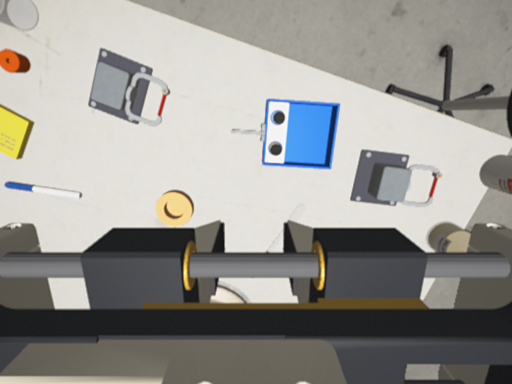

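```bash
python3 -m handwheel '[[[2,-1,0,0],[3.5,-1.5,-0.1,0],[3.5,-1.5,-0.1,0],[3.5,-1.2,-0.1,0],[3.5,-1,-0.1,0],[2,0,0,0],[0,0,0,0],[0,0,0,0]]]'; python3 - <<'E'
from h import *
np.set_printoptions(precision=1,suppress=True)
n='wrist'
p,d,m=cap(n,'wr2.png'); np.savez('wr2.npz',p=p,d=d,pos=m['position'],rot=m['rotation'],k=[m['fx'],m['fy'],m['cx'],m['cy']])
for l in('hook','mouth','caddy','eye_bar','vial_amber','vial_clear','well'):
        for r in bot.spot_point(n,l)[:4]:
            u,v=r['point']; ui,vi=int(np.clip(u,0,511)),int(np.clip(v,0,383))
            z={'mouth':35,'eye_bar':35,'well':4,'vial_amber':4,'vial_clear':4}.get(l,0)
            print(l,round(r['conf'],2),np.array(r['point']),w(m,d[vi,ui],u,v),w(m,0,u,v,z))
E
```

```text
time: 3.82
tool_pos: [376.2, 75.8, 169.7]
tcp_rot: [-0.194, 1.569, -3.024]
contact_force: [0.5, 0.3, 0.3]
grip_width: 37.0
hook 0.73 [177.4 100.7] [446.6  98.9 328. ] [433.9 186.4   0. ]
mouth 0.91 [161.3 108.2] [423.4 189.6  39.5] [423. 191.  35.]
caddy 0.76 [369.  145.7] [454.1 -40.5   4.2] [454.2 -42.3   0. ]
eye_bar 0.82 [278.8 143. ] [427.6  66.4  48.8] [426.7  64.8  35. ]
vial_amber 0.72 [333.1 169.1] [418.3  -0.6  35. ] [415.3 -11.2   4. ]
vial_clear 0.97 [343.2 123.2] [466.5   7.8  34.6] [468.5  -1.7   4. ]
vial_clear 0.28 [332.4 168.4] [418.3  -1.5  29.2] [415.9 -10.    4. ]
well 0.78 [342.8 122.1] [467.  10.  39.] [469.5  -0.8   4. ]
well 0.76 [333.3 165.4] [421.6  -1.5  28.3] [419.6  -9.7   4. ]
```

View pics/wr2.png

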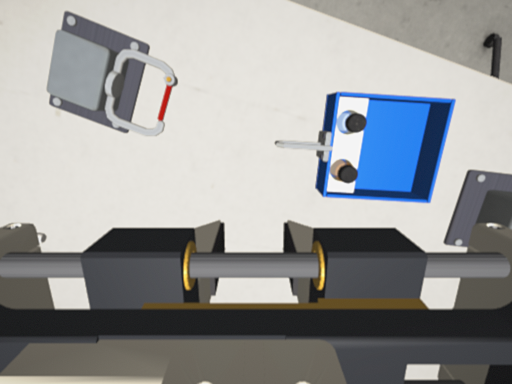

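```bash
cat > a.py <<'E'
from h import *
np.set_printoptions(precision=1,suppress=True)
def ana(p,d,m,ck=True):
    P=p.astype(int); r,g,b=P[...,0],P[...,1],P[...,2]
    V,U=np.indices(d.shape)
    rays=np.stack([(U-m['cx'])/m['fx'],(V-m['cy'])/m['fy'],np.ones_like(d)],-1)@R(m).T; o=np.array(m['position'])
    W=o+rays*d[...,None]; W[d==0]=np.nan
    def pl(z): return o+rays*((z-o[2])/rays[...,2])[...,None]
    ok=d>0
    box=lambda x0,x1,y0,y1:(W[...,0]>x0)&(W[...,0]<x1)&(W[...,1]>y0)&(W[...,1]<y1)&ok
    red=(r>120)&(g<60)&(b<60)&box(370,480,150,230)
    X=pl(37)[red][:,:2]
    (c,_,_),= [cv2.fitLine(X.astype(np.float32),cv2.DIST_L2,0,.01,.01).reshape(-1)[:3]][0:0] or [(None,)*3]
    l=cv2.fitLine(X.astype(np.float32),cv2.DIST_L2,0,.01,.01).ravel(); dv=l[:2]*(-np.sign(l[0]))
    t=(X-l[2:])@dv; print('red n',len(X),'dir(hook y)',dv,'ends',l[2:]+dv*t.min(),l[2:]+dv*t.max(),'len',np.ptp(t),'ang hx',np.degrees(np.arctan2(dv[0]*-1,dv[1]))) 
    # steel loop
    lp=box(370,490,165,250)&(W[...,2]>30)&(W[...,2]<46)
    Q=W[lp]; print('loop n',len(Q),np.nanmedian(Q,0),Q.min(0),Q.max(0))
    # blue rim
    rim=(b>90)&(r<90)&(b-r>60)&box(370,540,-120,60)&(W[...,2]>36)&(W[...,2]<45)
    q=W[rim][:,:2].astype(np.float32); rc=cv2.minAreaRect(q); print('rim',len(q),rc, cv2.boxPoints(rc).ravel())
    ey=box(380,480,30,110)&(W[...,2]>44)&(W[...,2]<58)
    q=W[ey]; 
    if len(q): print('eye n',len(q),'maxY',q[q[:,1].argmax()],'minY',q[q[:,1].argmin()], cv2.fitLine(q[:,:2].astype(np.float32),2,0,.01,.01).ravel())
    return W,red,lp,rim,ey
E
sed -i '/\[0:0\]/d' a.py
python3 - <<'E'
from a import *
z=np.load('wr2.npz'); m=dict(position=z['pos'],rotation=z['rot'],fx=z['k'][0],fy=z['k'][1],cx=z['k'][2],cy=z['k'][3])
W,red,lp,rim,ey=ana(z['p'],z['d'],m)
im=z['p'].copy(); im[lp]=[0,255,0];im[rim]=[255,255,0];im[ey]=[255,0,255];im[red]=[0,255,255]
cv2.imwrite('pics/m2.png',cv2.resize(im[:230],None,fx=1.5,fy=1.5)[...,::-1])
E
```

```text
red n 135 dir(hook y) [-1.   0.1] ends [445.9 187.8] [412.4 189.5] len 33.58403663776394 ang hx 87.09302
loop n 2054 [436.5 221.9  38.8] [391.5 182.4  30. ] [468.3 247.   46. ]
rim 1358 ((454.51953125, -43.09431457519531), (107.76970672607422, 120.14060974121094), 14.359726905822754) [ 387.4    1.7  417.2 -114.7  521.6  -87.9  491.8   28.5]
eye n 202 maxY [426.6  68.9  46.5] minY [433.4  30.3  52. ] [  0.2  -1.  430.8  49.4]
```

View pics/m2.png

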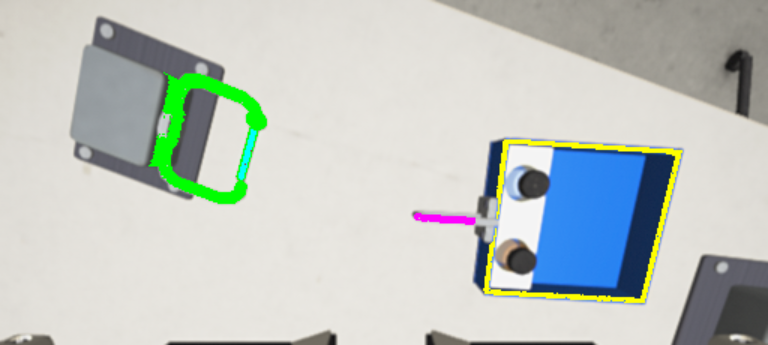

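```bash
python3 - <<'E'
from a import *
z=np.load('wr2.npz'); m=dict(position=z['pos'],rotation=z['rot'],fx=z['k'][0],fy=z['k'][1],cx=z['k'][2],cy=z['k'][3])
W,red,lp,rim,ey=ana(z['p'],z['d'],m)
k=(W[...,2]>49)&(W[...,2]<60)&(W[...,1]>225)&(W[...,1]<320)&(W[...,0]>380)&(W[...,0]<500)
q=W[k]; print(np.median(q,0),cv2.minAreaRect(q[:,:2].astype(np.float32)))
q=W[lp]; 
for th in (87.1,85,83,81,79):
    hx=np.array([np.cos(np.radians(th)),np.sin(np.radians(th))]); hy=np.array([-hx[1],hx[0]])
    O=np.array([429.4,188.6]); a=(q[:,:2]-O)@hx; b=(q[:,:2]-O)@hy
    s=(a>8)&(a<45)
    for side in(b<0,b>0):
        print(th,np.round(np.polyfit(a[s&side],b[s&side],1),3),np.percentile(b[s&side],[2,50,98]), end=' ')
    print('nose minx',np.percentile(a[b>19],1),'n')
E
```

```text
red n 135 dir(hook y) [-1.   0.1] ends [445.9 187.8] [412.4 189.5] len 33.58403663776394 ang hx 87.09302
loop n 2054 [436.5 221.9  38.8] [391.5 182.4  30. ] [468.3 247.   46. ]
rim 1358 ((454.51953125, -43.09431457519531), (107.76970672607422, 120.14060974121094), 14.359726905822754) [ 387.4    1.7  417.2 -114.7  521.6  -87.9  491.8   28.5]
eye n 202 maxY [426.6  68.9  46.5] minY [433.4  30.3  52. ] [  0.2  -1.  430.8  49.4]
[434.4 266.   54.2] ((432.69122314453125, 264.987548828125), (55.53741455078125, 59.86091232299805), 86.98628997802734)
87.1 [  0.  -33.4] [-37.  -32.8 -28.5] 87.1 [-0.  34.6] [30.  33.8 38.1] nose minx -4.766305094430112 n
85 [  0.  -32.9] [-36.  -31.9 -27.3] 85 [-0.  34.9] [31.3 34.6 39.1] nose minx -5.666207603496672 n
83 [  0.1 -32.6] [-35.2 -31.  -26.5] 83 [ 0.  35.5] [31.7 35.6 40.1] nose minx -6.585669753284708 n
81 [  0.1 -32.3] [-34.6 -30.2 -25.5] 81 [ 0.  36.2] [32.1 36.4 41.1] nose minx -7.406489816703292 n
79 [  0.1 -31.9] [-34.  -29.3 -24.1] 79 [ 0.  36.9] [32.1 37.2 42.3] nose minx -8.249440718335677 n
```

```bash
python3 -m handwheel '[[[0,1.8,-0.4,0],[0,3.5,-0.6,0],[0,3.5,-0.6,0],[0,3.5,-0.6,0],[0,3.5,-0.6,0],[0,2.6,-0.5,0],[0,1.1,-0.1,0.03],[0,0,0,0.034]]]' && python3 -m handwheel '[[[0,0,0,0],[0,0,0,0]]]'; python3 s.py; python3 - <<'E'
from a import *
n='wrist'
p,d,m=cap(n,'wr3.png'); np.savez('wr3.npz',p=p,d=d,pos=m['position'],rot=m['rotation'],k=[m['fx'],m['fy'],m['cx'],m['cy']])
try: ana(p,d,m)
except Exception as e: print(e)
E
```

```text
time: 4.88
tool_pos: [469.4, -101.3, 169.7]
tcp_rot: [2.1, 1.57, -0.799]
contact_force: [-0.4, -0.2, -0.4]
grip_width: 37.0
time: 5.05
tool_pos: [468.1, -98.6, 169.7]
tcp_rot: [-0.792, 1.57, 2.598]
contact_force: [0.1, -0.2, 0.5]
grip_width: 36.6
t 5.05 pos [468.053 -98.574 169.666] F [ 0.097 -0.165  0.524] w 36.57228539317564 q [-0.368  0.315  1.735  0.     1.092  0.955]
T cols [[-0.001  0.246 -0.969]
 [ 0.    -0.969 -0.246]
 [-1.    -0.     0.   ]]
[539.638 -80.03  328.07 ] 273.6964920474331 [[ 0.246 -0.932 -0.265]
 [-0.969 -0.237 -0.066]
 [-0.001  0.273 -0.962]]
OpenCV(4.12.0) /io/opencv/modules/imgproc/src/linefit.cpp:50: error: (-215:Assertion failed) count > 0 in function 'fitLine2D_wods'
```

View pics/wr3.png

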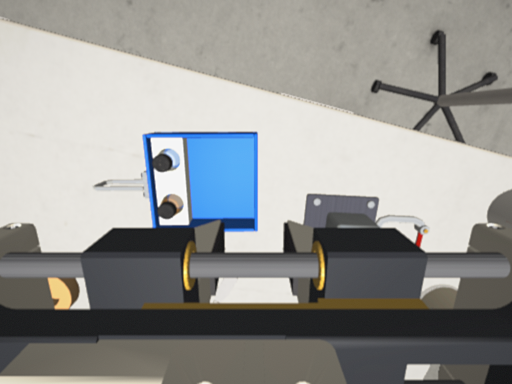

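```bash
python3 -m handwheel '[[[2,0,0,0],[3,0,0,0],[3,0,0,0],[3,0,0,0],[2,0,0,0],[1.3,0,0,0],[0,0,0,0],[0,0,0,0]]]' && python3 -m handwheel '[[[0.6,0,0,0],[0.6,0,0,0],[0.4,0,0,0],[0,0,0,0],[0,0,0,0]]]'; python3 - <<'E'
from a import *
p,d,m=cap('wrist','wr4.png')
E
```

```text
time: 5.77
tool_pos: [468.2, -98.4, 26.7]
tcp_rot: [-0.61, 1.57, 2.781]
contact_force: [0.2, 0.1, 1.0]
grip_width: 36.9
time: 6.18
tool_pos: [468.5, -99.1, 10.7]
tcp_rot: [0.328, 1.571, -2.566]
contact_force: [0.5, -0.3, -0.1]
grip_width: 36.7
```

View pics/wr4.png

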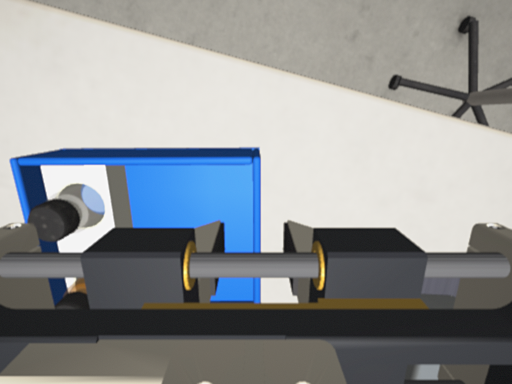

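```bash
python3 -m handwheel '[[[0,0,0,0],[0,0,0,0],[0,0,0,0],[0,0,0,0]]]' 0.2;python3 -m handwheel '[[[0,0,0,0],[0,0,0,0],[0,0,0,0],[0,0,0,0]]]' 0.1; python3 -m handwheel '[[[0,0,0,0],[0,0,0,0],[0,0,0,0],[0,0,0,0],[0,0,0,0]]]' 0; python3 -m handwheel '[[[0,0,0,0],[0,0,0,0],[0,0,0,0],[0,0,0,0],[0,0,0,0]]]'; python3 s.py; python3 - <<'E'
from a import *
p,d,m=cap('wrist','wr5.png')
p,d,m=cap('top','top5.png')
E
```

```text
time: 6.57
tool_pos: [468.6, -99.1, 10.8]
tcp_rot: [2.226, 1.571, -0.668]
contact_force: [-0.3, -0.0, -0.1]
grip_width: 18.8
time: 6.9
tool_pos: [468.5, -99.1, 10.7]
tcp_rot: [1.688, 1.571, -1.206]
contact_force: [0.8, 0.1, -0.1]
grip_width: 9.5
time: 7.32
tool_pos: [468.6, -99.3, 10.7]
tcp_rot: [1.671, 1.57, -1.223]
contact_force: [0.2, -3.0, -0.6]
grip_width: 3.6
time: 7.73
tool_pos: [468.5, -99.1, 10.7]
tcp_rot: [1.222, 1.571, -1.672]
contact_force: [0.4, -1.5, -0.3]
grip_width: 4.0
t 7.7333 pos [468.497 -99.118  10.7  ] F [ 0.412 -1.48  -0.311] w 3.997576856690041 q [-0.369  0.559  1.897 -0.     0.685  0.955]
T cols [[-0.     0.245 -0.969]
 [-0.    -0.969 -0.245]
 [-1.     0.     0.   ]]
[539.999 -80.544 169.128] 273.6964920474331 [[ 0.246 -0.933 -0.264]
 [-0.969 -0.237 -0.066]
 [-0.001  0.272 -0.962]]
```

View pics/wr5.png

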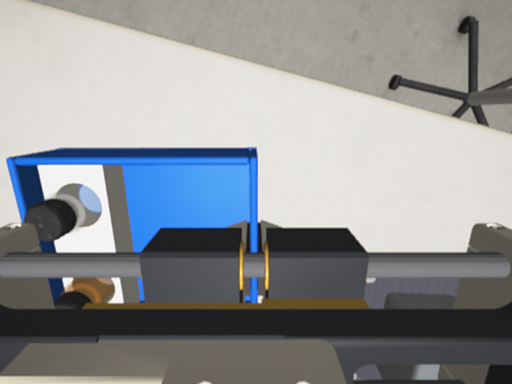

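```bash
python3 -m handwheel '[[[0,-0.25,0.08,0],[0,-0.5,0.16,0],[0,-0.8,0.25,0],[0,-0.8,0.25,0],[0,-0.8,0.25,0],[0,-0.8,0.25,0],[0,-0.8,0.25,0],[0,-0.8,0.25,0]]]'; python3 -m handwheel '[[[0,-0.8,0.25,0],[0,-0.8,0.25,0],[0,-0.8,0.25,0],[0,-0.8,0.25,0],[0,-0.8,0.25,0],[0,-0.5,0.18,0],[0,-0.23,0.07,0],[0,0,0,0]]]'; python3 -m handwheel '[[[0,0,0,0.008],[0,0,0,0.015],[0,0,0,0.02],[0,0,0,0.02],[0,0,0,0.02],[0,0,0,0.02],[0,0,0,0.02],[0,0,0,0.02]]]';  python3 -m handwheel '[[[0,0,0,0.02],[0,0,0,0.02],[0,0,0,0.02],[0,0,0,0.02],[0,0,0,0.02],[0,0,0,0.02],[0,0,0,0.02],[0,0,0,0.015]]]'; python3 -m handwheel '[[[0,0,0,0.005],[0,0,0,0],[0,0,0,0],[0,0,0,0]]]'; python3 s.py; python3 - <<'E'
from a import *
p,d,m=cap('wrist','wr6.png');np.savez('wr6.npz',p=p,d=d,pos=m['position'],rot=m['rotation'],k=[m['fx'],m['fy'],m['cx'],m['cy']])
p,d,m=cap('top','top6.png'); cv2.imwrite('pics/top6z.png',cv2.resize(p[160:225,170:290],None,fx=6,fy=6,interpolation=2)[...,::-1])
p,d,m=cap('scene','sc6.png');cv2.imwrite('pics/sc6z.png',cv2.resize(p[130:270,180:310],None,fx=4,fy=4,interpolation=2)[...,::-1])
E
```

```text
time: 8.5
tool_pos: [437.4, -48.6, 10.7]
tcp_rot: [0.037, 1.571, -2.857]
contact_force: [0.9, -2.3, -1.5]
grip_width: 3.5
time: 9.17
tool_pos: [411.2, -6.5, 10.7]
tcp_rot: [-0.755, 1.57, 2.635]
contact_force: [-1.7, 4.6, 1.6]
grip_width: 4.0
time: 9.83
tool_pos: [411.9, -7.5, 10.7]
tcp_rot: [1.183, 1.571, -1.855]
contact_force: [-3.5, -0.1, 3.2]
grip_width: 4.1
time: 10.5
tool_pos: [411.9, -7.4, 10.7]
tcp_rot: [1.327, 1.571, -1.866]
contact_force: [-2.7, 0.8, 4.3]
grip_width: 4.5
time: 10.83
tool_pos: [411.9, -7.4, 10.7]
tcp_rot: [1.105, 1.571, -2.092]
contact_force: [-2.4, 0.5, 3.9]
grip_width: 3.8
t 10.8333 pos [411.867  -7.358  10.686] F [-2.426  0.495  3.926] w 3.7979202386190556 q [-0.204  0.482  2.077 -0.     0.583  1.422]
T cols [[-0.    -0.055 -0.998]
 [-0.    -0.998  0.055]
 [-1.     0.     0.   ]]
[485.505 -10.863 169.105] 273.6964920474331 [[-0.055 -0.961 -0.272]
 [-0.999  0.052  0.016]
 [-0.001  0.272 -0.962]]
```

View pics/wr6.png

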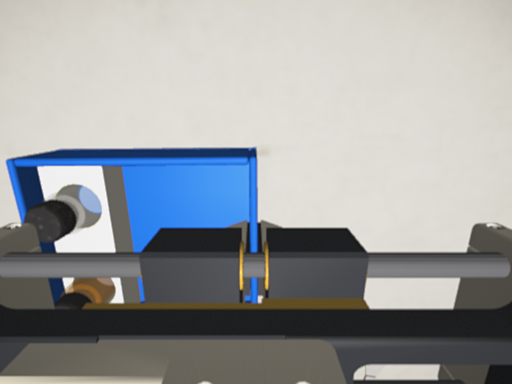

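View pics/top6z.png

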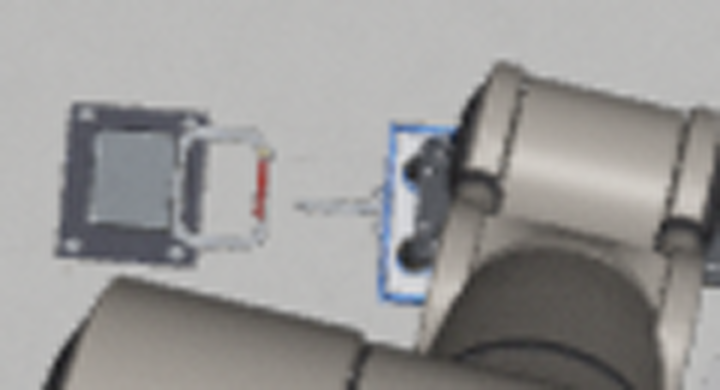

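View pics/sc6z.png

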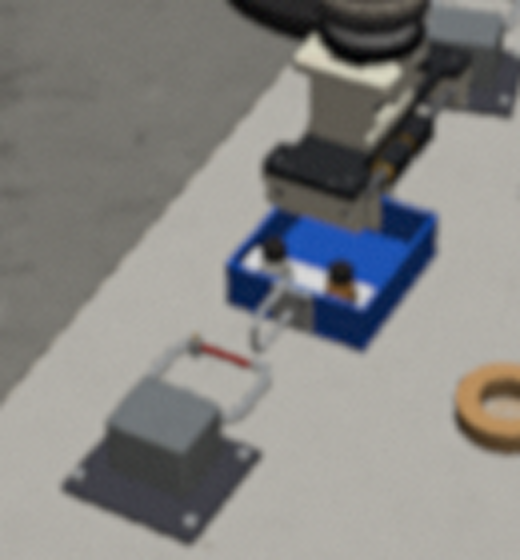

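```bash
python3 - <<'E'
from a import *
from h import *
z=np.load('wr2.npz'); m=dict(position=z['pos'],rotation=z['rot'],fx=z['k'][0],fy=z['k'][1],cx=z['k'][2],cy=z['k'][3])
def plate(p,d,m,z,bx,nm):
    V,U=np.indices(d.shape)
    rays=np.stack([(U-m['cx'])/m['fx'],(V-m['cy'])/m['fy'],np.ones_like(d)],-1)@R(m).T; o=np.array(m['position'])
    P=o+rays*((z-o[2])/rays[...,2])[...,None]
    g=p.astype(int).mean(-1); k=(g<100)&(P[...,0]>bx[0])&(P[...,0]<bx[1])&(P[...,1]>bx[2])&(P[...,1]<bx[3])
    q=P[k][:,:2].astype(np.float32); r=cv2.minAreaRect(q); print(nm,k.sum(),r); print(cv2.boxPoints(r))
plate(z['p'],z['d'],m,5,(370,500,200,330),'wr2')
p,d,mt=cap('top','top7.png')
plate(cv2.cvtColor(cv2.imread('pics/top1.png'),4),d,mt,5,(370,500,205,330),'top1')
p2=cv2.imread('pics/top1.png')[...,::-1].astype(int)
V,U=np.indices(d.shape)
E
python3 - <<'E'
import cv2
i=cv2.imread('pics/wr2.png')[0:160,30:210]; cv2.imwrite('pics/wr2z.png',cv2.resize(i,None,fx=4.4,fy=3.7*4.4/3.7*0.84,interpolation=2))
E
```

```text
wr2 2527 ((432.567626953125, 259.0690002441406), (119.535888671875, 97.4074478149414), 87.04769134521484)
[[380.9 201.9]
 [478.1 196.9]
 [484.3 316.2]
 [387.  321.3]]
top1 255 ((432.0274658203125, 275.3178405761719), (84.88245391845703, 95.9020004272461), 86.8612289428711)
[[381.8 235.6]
 [477.6 230.3]
 [482.2 315.1]
 [386.5 320.3]]
```

View pics/wr2z.png

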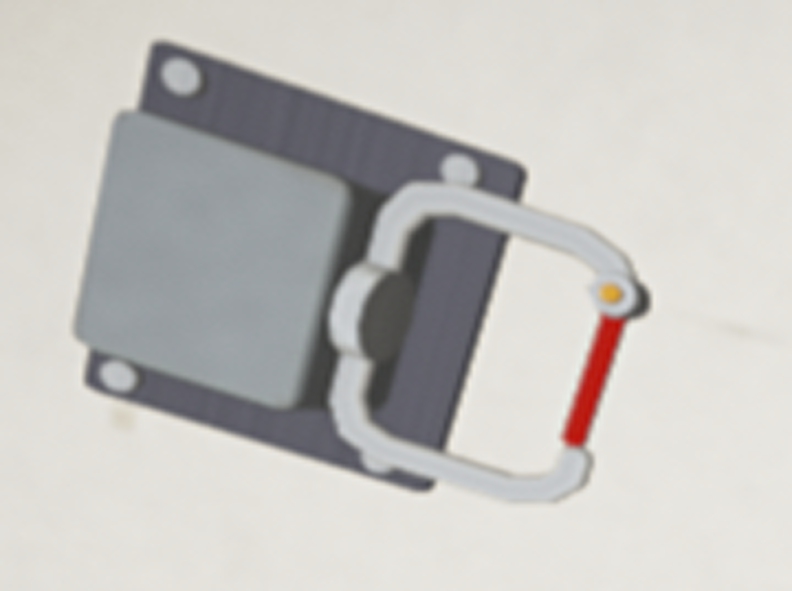

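```bash
python3 - <<'E'
from a import *
# front wall edge and eye in the top image, projected on z=40
p,d,m=cap('top','top8.png')
P=p.astype(int); V,U=np.indices(d.shape)
rays=np.stack([(U-m['cx'])/m['fx'],(V-m['cy'])/m['fy'],np.ones_like(d)],-1)@R(m).T; o=np.array(m['position'])
def pl(z): return o+rays*((z-o[2])/rays[...,2])[...,None]
k=(P[...,2]-P[...,0]>50); Q=pl(40); k&=(Q[...,1]>80)&(Q[...,1]<125)&(Q[...,0]>340)&(Q[...,0]<500)
print(k.sum())
# front-most blue per row, subpixel by blue weight
for v in range(160,215):
    us=np.where(k[v])[0]
    if len(us): print(v,us.min(),Q[v,us.min()][:2], end=' | ')
print()
for f in('wr5','wr6'):
    pass
z=np.load('wr6.npz'); m=dict(position=z['pos'],rotation=z['rot'],fx=z['k'][0],fy=z['k'][1],cx=z['k'][2],cy=z['k'][3])
p,d=z['p'].astype(int),z['d']
rays=np.stack([(U-m['cx'])/m['fx'],(V-m['cy'])/m['fy'],np.ones_like(d)],-1)@R(m).T; o=np.array(m['position']); W=o+rays*d[...,None]
rim=(p[...,2]-p[...,0]>60)&(W[...,2]>36.5)&(W[...,2]<44)&(d>0)
q=W[rim][:,:2]
# right side rim: max X
s=q[q[:,0]>q[:,0].max()-12]; print(len(q),q.max(0),q.min(0))
l=cv2.fitLine(s.astype(np.float32),2,0,.01,.01).ravel(); print('side heading',np.degrees(np.arctan2(l[1],l[0])),l)
c=q[q[:,1].argmin()]; print(c)
E
```

```text
45
181 235 [467.5 108.3] | 182 235 [463.7 108.2] | 183 235 [459.9 108.1] | 184 235 [456.2 108. ] | 185 235 [452.4 107.9] | 186 235 [448.6 107.8] | 187 235 [444.8 107.7] | 189 235 [437.3 107.5] | 190 235 [433.5 107.4] | 191 234 [429.7 111. ] | 192 234 [425.9 110.9] | 193 234 [422.2 110.8] | 194 234 [418.4 110.7] | 195 234 [414.6 110.6] | 196 234 [410.9 110.5] | 197 234 [407.1 110.4] | 198 234 [403.4 110.3] | 199 234 [399.6 110.2] | 200 234 [395.9 110.1] | 201 234 [392.1 110. ] | 203 234 [384.6 109.8] | 204 236 [381.1 102.2] | 205 233 [377.1 113.3] | 206 233 [373.3 113.2] | 207 233 [369.6 113.1] | 208 233 [365.9 113. ] | 209 233 [362.1 112.9] | 210 239 [358.9  90.4] | 
3600 [471.8 110.6] [385.1 -10.8]
side heading 88.19046 [  0.    1.  467.3  50.9]
[465.4 -10.8]
```

```bash
python3 - <<'E'
from a import *
p,d,m=cap('top','top9.png')
O=np.array([430.5,188.5]);hx=np.array([.0523,.9986]);hy=np.array([-.9986,.0523])
def H(P): return np.array([(P[:2]-O)@hx,(P[:2]-O)@hy])
for n,u,v,z in(('eyetip',220,194.5,48),('eye base',232.5,194.7,48),('red top',170+263/6,160+158/6,36),('red bot',170+258/6,160+217/6,36)):
    P=w(m,0,u,v,z); print(n,P,H(P))
for n in('top','scene'):
  if n=='scene': p,d,m=cap('scene','sc9.png')
  for l,z in (('eye_bar',35),('mouth',35)):
    for r in bot.spot_point(n,l)[:3]:
        P=w(m,0,*r['point'],z); print(n,l,round(r['conf'],2),r['point'],P,H(P))
P=p.astype(int)
E
python3 - <<'E'
import cv2
i=cv2.imread('pics/sc9.png')[185:245,200:280]; cv2.imwrite('pics/sc9z.png',cv2.resize(i,None,fx=9,fy=9,interpolation=2))
i=cv2.imread('pics/top9.png')[175:210,195:245]; cv2.imwrite('pics/top9z.png',cv2.resize(i,None,fx=15,fy=15,interpolation=2))
E
```

```text
eyetip [414.6 162.4  48. ] [-26.9  14.5]
eye base [414.9 115.8  48. ] [-73.4  11.8]
red top [446.  187.5  36. ] [ -0.2 -15.6]
red bot [408.9 189.5  36. ] [-0.2 21.7]
top eye_bar 0.77 [220.2, 194.5] [415.8 162.7  35. ] [-26.5  13.3]
top mouth 0.69 [343.7, 194.5] [ 426.  -300.9   35. ] [-488.9  -21.1]
scene eye_bar 0.97 [240.4, 214.0] [427.7 164.7  35. ] [-23.9   1.5]
scene mouth 0.96 [303.3, 125.6] [ 435.9 -322.4   35. ] [-509.9  -32.1]
scene mouth 0.78 [235.8, 217.8] [432.  183.3  35. ] [-5.1 -1.8]
```

View pics/sc9z.png

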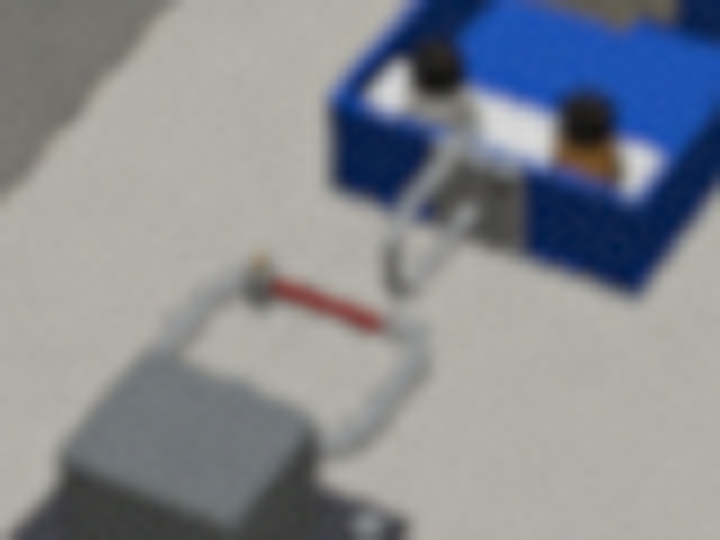

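View pics/top9z.png

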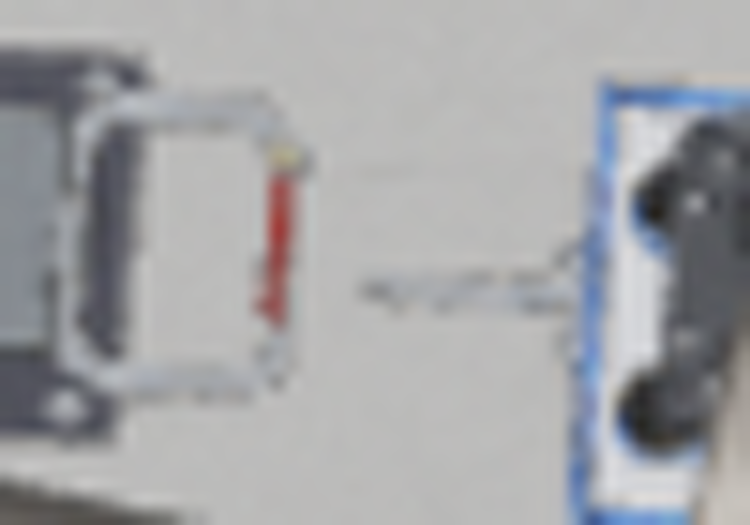

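```bash
python3 -m handwheel '[[[0,0,0,0.005],[0,0,0,0.006],[0,-0.2,0,0],[0,-0.3,0,0],[0,-0.3,0,0],[0,-0.3,0,0],[0,-0.3,0,0],[0,-0.2,0,0]]]'; python3 -m handwheel '[[[0,0,0,0],[0,0,0,0]]]'; python3 - <<'E'
from a import *
p,d,m=cap('top','top10.png'); q,d,m=cap('scene','sc10.png')
a=cv2.resize(p[175:210,195:245],None,fx=10,fy=10,interpolation=2);b=cv2.resize(q[185:245,200:260],None,fx=350/60,fy=350/60,interpolation=2)
cv2.imwrite('pics/c10.png',np.hstack([a[:350],b[:350,:300]])[...,::-1])
E
```

```text
time: 12.05
tool_pos: [413.3, 8.9, 10.7]
tcp_rot: [2.901, 1.57, -0.307]
contact_force: [0.4, -1.8, 0.7]
grip_width: 3.5
time: 12.22
tool_pos: [413.1, 9.1, 10.7]
tcp_rot: [-2.266, 1.57, 0.809]
contact_force: [1.2, 1.9, -0.3]
grip_width: 3.6
```

View pics/c10.png

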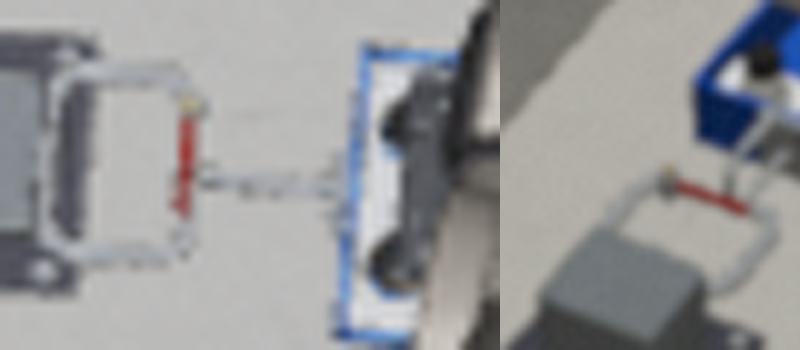

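```bash
python3 -m handwheel '[[[0,0,0.1,0],[0,0,0.1,0],[0,0,0,0],[0,0,0,0]]]'; python3 - <<'E'
from a import *
p,d,m=cap('top','top11.png'); q,d,m=cap('scene','sc11.png')
cv2.imwrite('pics/c11.png',cv2.resize(p[178:206,195:235],None,fx=20,fy=20,interpolation=2)[...,::-1])
cv2.imwrite('pics/s11.png',cv2.resize(q[195:235,210:260],None,fx=14,fy=14,interpolation=2)[...,::-1])
E
```

```text
time: 12.65
tool_pos: [411.0, 8.6, 10.7]
tcp_rot: [2.87, 1.571, -0.338]
contact_force: [1.4, 0.0, -1.5]
grip_width: 3.8
```

View pics/c11.png

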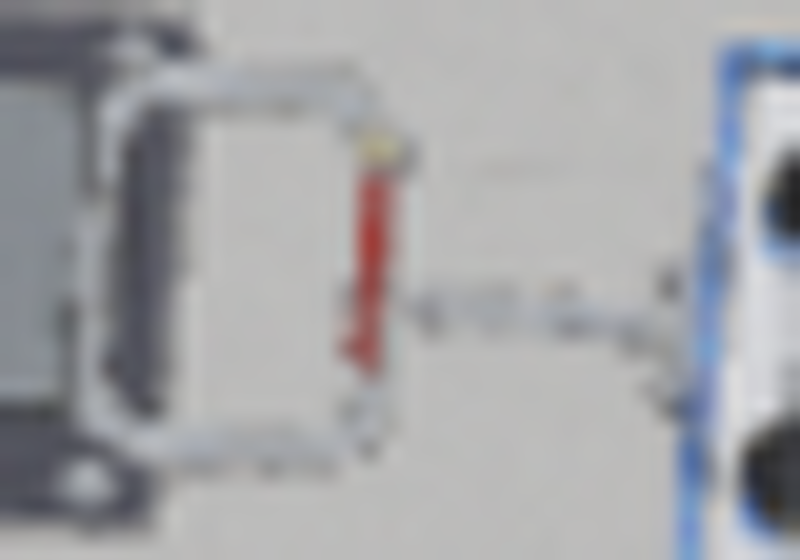

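View pics/s11.png

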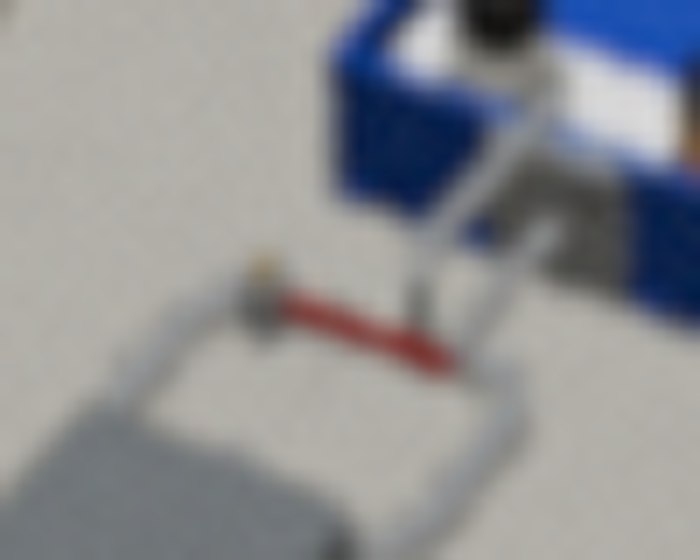

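```bash
python3 -m handwheel '[[[0,-0.15,0,0],[0,-0.2,0,0],[0,-0.2,0,0],[0,-0.2,0,0],[0,-0.2,0,0],[0,-0.2,0,0],[0,-0.15,0,0],[0,0,0,0]]]'; python3 - <<'E'
from a import *
p,d,m=cap('top','top12.png'); q,d,m=cap('scene','sc12.png')
a=cv2.resize(p[178:206,195:235],None,fx=10,fy=10,interpolation=2); b=cv2.resize(q[195:235,210:260],None,fx=7,fy=7,interpolation=2)
cv2.imwrite('pics/c12.png',np.hstack([a,b])[...,::-1])
E
```

```text
time: 13.42
tool_pos: [411.7, 21.5, 10.7]
tcp_rot: [1.302, 1.57, -1.905]
contact_force: [-0.7, -5.7, -1.5]
grip_width: 3.8
```

View pics/c12.png

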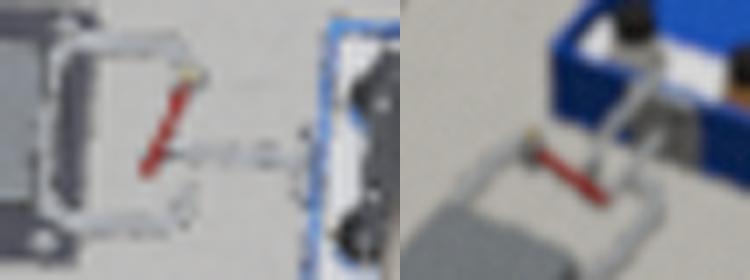

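```bash
python3 -m handwheel '[[[0,-0.2,0,0],[0,-0.2,0,0],[0,-0.2,0,0],[0,-0.2,0,0],[0,-0.2,0,0],[0,-0.2,0,0],[0,-0.2,0,0],[0,0,0,0]]]'; python3 - <<'E'
from a import *
p,d,m=cap('top','top13.png'); q,d,m=cap('scene','sc13.png')
a=cv2.resize(p[178:206,195:235],None,fx=10,fy=10,interpolation=2); b=cv2.resize(q[195:235,210:260],None,fx=7,fy=7,interpolation=2)
cv2.imwrite('pics/c13.png',np.hstack([a,b])[...,::-1])
E
```

```text
time: 14.18
tool_pos: [412.5, 35.3, 10.7]
tcp_rot: [1.139, 1.57, -2.068]
contact_force: [-0.4, -6.1, 0.9]
grip_width: 3.9
```

View pics/c13.png

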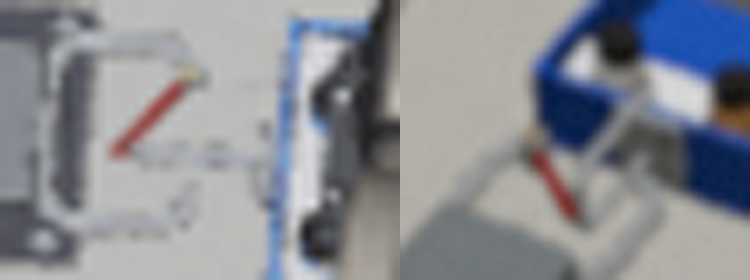

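```bash
python3 -m handwheel '[[[0,-0.2,0,0],[0,-0.2,0,0],[0,-0.2,0,0],[0,-0.2,0,0],[0,-0.2,0,0],[0,0,0,0],[0,0,0,0]]]'; python3 - <<'E'
from a import *
p,d,m=cap('top','top14.png'); q,d,m=cap('scene','sc14.png')
a=cv2.resize(p[178:206,195:235],None,fx=10,fy=10,interpolation=2); b=cv2.resize(q[195:235,210:260],None,fx=7,fy=7,interpolation=2)
cv2.imwrite('pics/c14.png',np.hstack([a,b])[...,::-1])
E
```

```text
time: 14.87
tool_pos: [412.9, 46.0, 10.7]
tcp_rot: [-0.171, 1.57, 2.905]
contact_force: [-2.1, -0.3, 3.0]
grip_width: 3.7
```

View pics/c14.png

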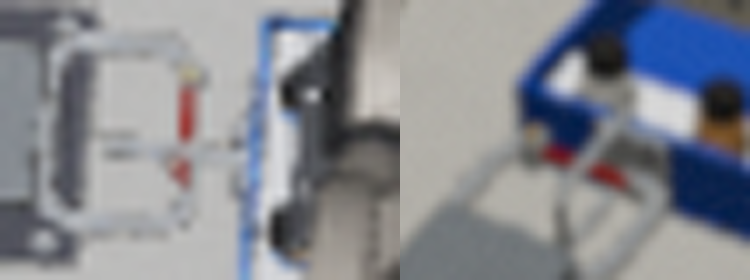

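```bash
python3 -m handwheel '[[[0,0.15,0,0],[0,0.3,0,0],[0,0.3,0,0],[0,0.3,0,0],[0,0.3,0,0],[0,0.3,0,0],[0,0.15,0,0],[0,0.1,0,0]]]';python3 -m handwheel '[[[0,0.1,0,0],[0,0.1,0,0],[0,0,0,0],[0,0,0,0]]]'; python3 -m handwheel '[[[0,0.1,0,0],[0,0,0,0]]]'
```

```text
time: 15.63
tool_pos: [412.2, 26.3, 10.7]
tcp_rot: [2.725, 1.571, -0.483]
contact_force: [0.1, 3.1, 1.9]
grip_width: 3.8
time: 15.97
tool_pos: [412.0, 24.5, 10.7]
tcp_rot: [1.493, 1.57, -1.715]
contact_force: [-0.3, 1.1, 1.1]
grip_width: 4.1
time: 16.13
tool_pos: [412.0, 23.6, 10.7]
tcp_rot: [2.537, 1.571, -0.671]
contact_force: [0.2, 2.8, 0.1]
grip_width: 3.8
```

```bash
for i in 1; do python3 -m handwheel '[[[0,0.1,0,0],[0,0,0,0]]]'; python3 -m handwheel '[[[0,0.1,0,0],[0,0,0,0]]]';  python3 -m handwheel '[[[0,0.05,0,0],[0,0,0,0]]]'; done
```

```text
time: 16.3
tool_pos: [411.9, 22.7, 10.7]
tcp_rot: [1.612, 1.571, -1.596]
contact_force: [0.7, 2.7, 1.3]
grip_width: 3.6
time: 16.47
tool_pos: [411.8, 21.8, 10.7]
tcp_rot: [-1.516, 1.571, 1.56]
contact_force: [0.6, 4.4, 1.7]
grip_width: 4.0
time: 16.63
tool_pos: [411.7, 21.6, 10.7]
tcp_rot: [-1.506, 1.57, 1.569]
contact_force: [1.0, 7.5, -0.2]
grip_width: 3.7
```

```bash
python3 -m handwheel '[[[0,0,0,0],[0,0,0,0]]]'; python3 -m handwheel '[[[0,0.04,0,0],[0,0,0,0],[0,0,0,0]]]'; python3 - <<'E'
from a import *
p,d,m=cap('top','top15.png'); q,d,m=cap('scene','sc15.png')
a=cv2.resize(p[178:206,195:235],None,fx=10,fy=10,interpolation=2); b=cv2.resize(q[195:235,210:260],None,fx=7,fy=7,interpolation=2)
cv2.imwrite('pics/c15.png',np.hstack([a,b])[...,::-1])
E
```

```text
time: 16.8
tool_pos: [411.7, 21.6, 10.7]
tcp_rot: [-1.474, 1.57, 1.602]
contact_force: [-0.4, 6.8, 2.0]
grip_width: 4.0
time: 17.05
tool_pos: [411.7, 21.4, 10.7]
tcp_rot: [-1.502, 1.57, 1.573]
contact_force: [1.1, 8.8, 0.7]
grip_width: 3.8
```

View pics/c15.png

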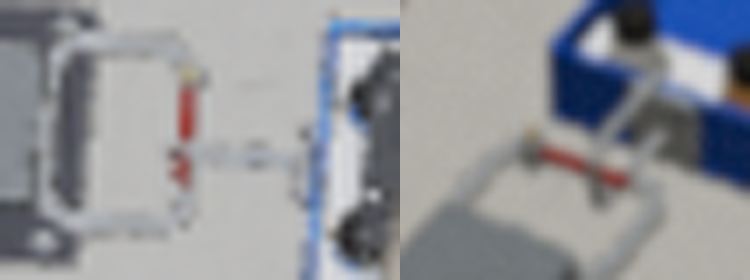

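```bash
python3 -m handwheel '[[[0,0.06,0,0],[0,0,0,0],[0,0,0,0],[0,0,0,0],[0,0,0,0],[0,0,0,0]]]'; python3 -m handwheel '[[[0,0,0,0],[0,0,0,0],[0,0,0,0]]]'
```

```text
time: 17.65
tool_pos: [411.6, 21.2, 10.7]
tcp_rot: [-1.43, 1.57, 1.644]
contact_force: [1.9, 11.9, 1.5]
grip_width: 3.6
time: 17.9
tool_pos: [411.6, 21.2, 10.7]
tcp_rot: [-1.53, 1.57, 1.545]
contact_force: [1.3, 11.9, 1.6]
grip_width: 3.8
```

```bash
python3 -m handwheel '[[[0,-0.1,0,0],[0,-0.2,0,0],[0,-0.2,0,0],[0,-0.2,0,0],[0,-0.2,0,0],[0,-0.1,0,0],[0,0,0,0],[0,0,0,0]]]'; python3 -m handwheel '[[[0,0,0,0],[0,0,0,0],[0,0,0,0],[0,0,0,0],[0,0,0,0]]]' 0.3; python3 - <<'E'
from a import *
cap('wrist','wr16.png')
E
```

```text
time: 18.57
tool_pos: [412.5, 30.3, 10.7]
tcp_rot: [-2.84, 1.571, 0.235]
contact_force: [1.1, -1.2, 0.1]
grip_width: 3.9
time: 18.98
tool_pos: [412.3, 30.2, 10.7]
tcp_rot: [0.025, 1.571, 3.101]
contact_force: [-0.4, 0.2, 0.2]
grip_width: 26.6
```

View pics/wr16.png

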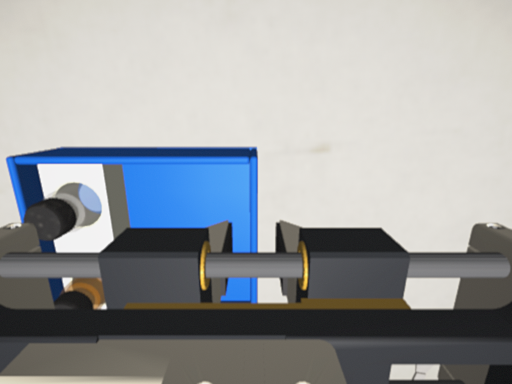

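Released; the wall is clear of both fingers. Rising straight up.

```bash
python3 -m handwheel '[[[-0.5,0,0,0],[-1.5,0,0,0],[-3,0,0,0],[-3,0,0,0],[-3,0,0,0],[-3,0,0,0],[-2,0,0,0],[0,0,0,0]]]'; python3 -m handwheel '[[[0,2,0,0],[0,3,0,0],[0,3,0,0],[0,2,0,0],[0,0,0,0],[0,0,0,0],[0,0,0,0]]]'; python3 - <<'E'
from a import *
p,d,m=cap('top','top17.png'); q,d,m=cap('scene','sc17.png'); cap('wrist','wr17.png')
a=cv2.resize(p[170:210,195:245],None,fx=8,fy=8,interpolation=2); b=cv2.resize(q[175:235,210:280],None,fx=320/60,fy=320/60,interpolation=2)
cv2.imwrite('pics/c17.png',np.hstack([a,b])[...,::-1])
E
```

```text
time: 19.7
tool_pos: [414.6, 30.0, 175.0]
tcp_rot: [3.09, 1.562, -0.118]
contact_force: [0.5, 0.6, 1.0]
grip_width: 27.4
time: 20.28
tool_pos: [405.3, -69.1, 170.3]
tcp_rot: [-0.521, 1.57, 2.553]
contact_force: [0.7, -0.9, 0.3]
grip_width: 27.7
```

View pics/c17.png

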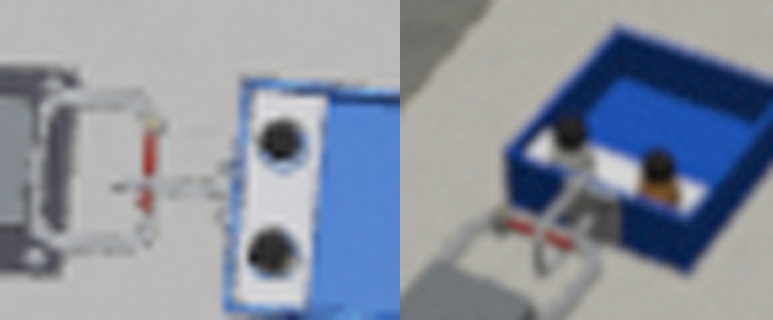

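View pics/wr17.png

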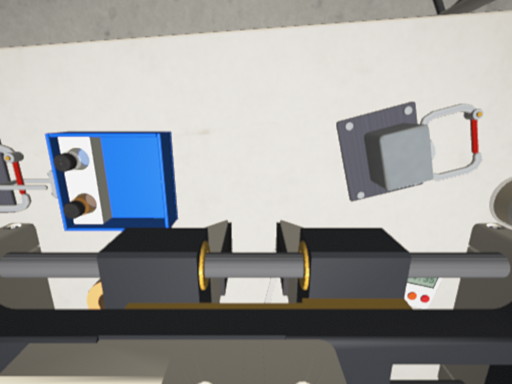

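View pics/sc17.png

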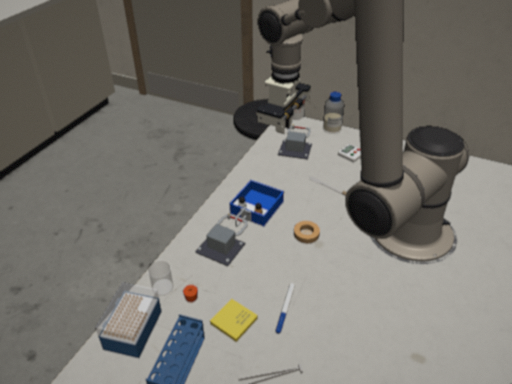

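The eye bar is inside the loop, about 15 mm past the mouth line. The gate is shut and in line with the nose, both vials are upright, and the gripper is clear.

```bash
python3 -c "
from plant import bot
print(bot.close_job())"
```

```text
the job is handed in; nothing more can be done
None
```

The caddy is tethered to the left-most snap hook, and I have handed the job in at about 20 s of the 72 s allowed. The hand-in reports no verdict.

**What I did:** I gripped the caddy's rear wall, turned the caddy in line with the hook and pushed the eye through the gate. At about 30 mm inside, the gate snapped shut behind the eye. I then tugged the caddy back and held it for over 0.2 s. After that I eased it forward about 9 mm, let go and drew the arm clear.

**Forces:** The arm felt about 6 N at most when I checked during the push. During the tug it felt about 12 N, of which I estimate about 9 N was on the gate after bench friction. There was no sign of ramming.

**Last pictures:**
- The gate is shut, with the eye's bar an estimated 15 mm inside the loop.
- The caddy stands flat and both vials are upright in their wells.
- The beaker and bung look undisturbed. I did not measure their positions, or those of the two bottles.
- The robot is touching nothing.

**Disagreement between cameras:** They put the eye's sideways position differently by several millimetres (hook y from about 2 to 14 mm). I settled it by comparing eye and gate within single pictures, aimed for about 8 mm, and the eye went in cleanly.

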